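# Set a tripod leg to its length mark and squeeze its cam lever shut

### The arm

A 6-joint arm with a two-finger parallel gripper is mounted at the origin on the work surface. World frame = base frame: x ahead of the robot, y to its left, z up, the work surface at z = 0. Lengths are in m, angles in degrees, forces in N, time in s.
With the tool pointing down it reaches from about 0.275 to 0.725 m from the base axis. Payload 5.6 kg.
Tool frame: the origin (TCP) lies between the finger pads; the fingertips stand r.tip_extent ahead of it and the grasp point (between the pads) lies 8 mm behind it (r.tip_extent is the distance from the TCP to the fingertips, in m); z points along the fingers, y is the line along which they close (so a half turn about z gives the same grasp; the last joint's range is limited). The gripper opens to 85 mm and grips with 20 to 120 N. Pads are 22 mm wide; open, the fingers measure 114 mm over their backs; the gripper's body (76 mm by 85 mm) begins 54 mm behind the grasp point. The pads swing forward as they close: fully open they stand 13 mm farther back than shut.
Start: joints at [88.213, 14.616, 6.199, 0, -81.583, -16.306], TCP at [0.171, 0.523, 0.209] pointing down, gripper open.
Joint ranges: [-168.99, 168.99], [-69.2, 112.95], [-62.41, 85.93], [-164.36, 98.24], [-168.68, -3.75], [-174.98, 174.98]. Speed limits (degrees/s): [147.25, 147.25, 180, 180, 180, 180].

### API

Orientations are given as a 3x3 rotation matrix whose columns are the frame's x, y, z axes.
In Python, from rig import readout, eyes, r gives the robot as it stands.
- The arm moves only by the tool arm_command, never from a script. Its argument "rows" is a list that holds one entry, the list of rows, each a list of 7 numbers: the shift along the tool's x, y, z scaled (see below), then the turn, a rotation vector about the tool's x, y, z scaled (see below), then the closure, from -1 (fully open) to 1 (shut), so that 0 is half open. In form: [[[dx, dy, dz, rx, ry, rz, jaw], ...]]. A call has 1 to 8 rows; each row is the pose to reach, as a shift and turn from the pose commanded when the call began, along the tool's axes at that moment; what a row does not reach only later rows make up. The controller multiplies each number of a shift by 20 cm and each number of a turn by 1.5 rad. A row lasts 1/12 s, in which the tool goes at most 41.7 mm and 7.16 degrees, less where a joint would pass 70% of its speed; a pose out of reach is approached as far as the arm can. A call with a number of a shift or a turn outside -1 to 1 is refused whole. A call with a gripper value outside its range is refused whole. The fingers move at their own pace and stop on an object; the grip force is fixed at half the most. Time passes only in rows, so rows that repeat a pose let the fingers close. It gives the time, the measured TCP pose, the force, the opening and the grip force at its end, in the units of the state.
- readout.state(): the state, without advancing time (a new reading comes with each control period).
- eyes.capture(name): name is "side" or "top" or "wrist"; returns (picture, depth): 420x560x3 uint8, red, green, blue; 420x560 float32, m along the optical axis (not along the pixel's ray), 0 where there is no reading.
- eyes.camera_params(name): a dict with "fx", "fy", "cx", "cy" (pixels), "eye" and "attitude" of the camera in the world. Camera axes: x right, y down, z forward; pixel columns grow to the right and rows downward; lengths in m; the calibration is good to about 2 mm. The wrist camera is an equidistant fisheye: a pixel r from the principal point sees the ray r / f radians off the axis. A picture is of the moment at which its call begins: read the wrist's pose just before it. camera_params takes no time and is no camera call; for the wrist camera it gives the pose at the moment of the call.
- r.job_done(): hands the job in; it is judged then, once.
The state is a dict: "clock": time; "joint_positions": joint angles; "joint_vel": joint speeds; "joint_torque": joint torques, N m; "tcp_pos": TCP position; "eef_rot": TCP orientation; "ft_force": force on the tool from outside, world axes, zero at the start; "moment": the same for the moment, N m; "gripper_width": finger opening in m; "finger_force": force on a finger pad.
Only numpy, scipy, OpenCV 4.12 (cv2) and the standard library are available. Lean on these libraries where they do the work, as an engineer would, in place of code of your own. Each camera call takes 0.05 s, during which the arm holds its last target. There are 200 camera calls.

### The job

The copy-work tripod lies in its cradle with the lower section of its top leg drawn out too far and that leg's cam lever open: take hold of the lower section and slide it in until the broad ring on it just meets the end of the collar. Then take leg and lever together in one grip, one finger pressed on the back of the leg and the other on the lever, and squeeze the lever fully shut while that grip holds the leg on its mark. Finish still gripping the leg and the shut lever together, do not let go, and leave the camera, the lens and the book where they are.

Things in the scene. Friction and masses are not known exactly. Their poses are not given: they have to be found in the camera images.
- tripod: Tripod folded on its side, fixed in a cradle screwed to the bench. Top leg is the one to work: its axis is level, 107 mm above the bench. Origin: on the bench under collar_lip. y runs along the leg towards the head, the lower section sticks out to -y; x is level, to the lever's side; z up. The two folded legs below stay under 76 mm height and end 60 mm to -y of the origin.
- collar_lip (a point): On the top leg's axis, in the end face of its black clamp collar (36 mm diameter, 44 mm long), where the bare lower section comes out. Fixed, axes as the tripod's.
- leg (a joint): How far the top leg's lower section is drawn out, m = bare tube between collar end face and rubber foot: 0 fully in, 0.295 fully out, 0.190 when the broad ring just touches the collar's end face (the length wanted). Slides with about 2 N of friction and stays where left; once the lever is shut a brake shoe clamps it and it no longer slides.
- leg_mark (a point): On the lower section's axis, at the edge nearest the collar of the broad dark ring (6 mm wide, round the 20 mm bare aluminium tube; the other rings are narrow, 1 mm). The length is right when this point lies at collar_lip. Axes as the tripod's; moves with the leg.
- leg_grip (a point): On the lower section's axis (0.25 kg, smooth round tube 20 mm in diameter ending in a rubber foot 31 mm in diameter, 38 mm long), a good place to hold it: 70 mm from the upper end of the foot, 120 mm on the foot side of the broad ring's edge. Nothing is within 50 mm of the tube there. Axes as the tripod's; moves with the leg.
- lever (a joint): Angle of the top leg's cam lever, rad: 0 fully shut (parallel to the tube), grows as its tip swings level away from the tube to the tripod's +x; stop at 0.7. The pin is vertical, at x +19.5 mm, y +10 mm from collar_lip. Stays where left; pushing it shut takes about 3 to 7 N near the tip; below 0.3 rad it presses the brake shoe on the tube.
- lever_tip (a point): On the cam lever's outer face (the side to press), 4 mm from its tip: 64 mm from the pin along the lever, 3.5 mm outwards. The lever: flat aluminium paddle 7 mm thick, 18 mm high, 68 mm long from its pin, at the height of the leg's axis. Shut, its outer face is 23 mm from the tube's axis, its tip 58 mm beyond the collar; tube plus lever: 33 mm wide shut, up to 66 mm open.
- camera: Black camera, 128 x 55 x 100 mm with a lens barrel, standing on the bench. Leave alone. Origin at the centre of its underside.
- lens: Black spare lens, 70 mm diameter, 70 mm high, standing on the bench. Leave alone. Origin at the centre of its underside.
- volume: Bound book, 190 x 262 x 38 mm, lying on the bench. Leave alone. Origin at the centre of its underside.

How it is judged (in metres and radians):
On the way, in this order (a step that is already met when the one before it is completed fails the run):
1. the lower section, held in the fingers, is at its mark with the lever still open (value of joint leg between 0.185 and 0.195 m and contact force between the fingers and leg above 1 N and value of joint lever above 0.33 rad), for 0.2 s.
2. the lever is part-way shut, pushed by the fingers, while they also press on the leg, which is at its mark (value of joint lever between 0.08 and 0.28 rad and contact force between the fingers and lever above 0.5 N and contact force between the fingers and leg above 0.5 N and value of joint leg between 0.185 and 0.195 m), for 0.05 s.
At the end, for the whole second after the job is handed in: The lever is shut (below 0.06 rad), the broad ring is within 5 mm of the collar's end face, and the fingers still grip both, pressing on the leg and on the lever with more than 2 N each (value of joint lever below 0.06 rad and value of joint leg between 0.185 and 0.195 m and contact force between the fingers and leg above 2 N and contact force between the fingers and lever above 2 N); the arm keeps its last pose, push and grip.
It fails at once if camera, lens or book pushed more than 20 mm (distance of any of camera, lens, volume from where it was at the start of the episode above 0.02 m).
It also fails if it takes over 64 s, if anything falls off the work surface, if the arm or the gripper's body presses on something with over 40 N, if the wrist force passes 120 N, or if a joint passes its speed limit or range.

## Working session

There is one attempt and no reset: what is moved stays moved. The work goes in short steps, Python scripts to look and compute and a tool call to move; the robot and the scene stay as the last step left them, time stands still between calls to the robot, and variables do not carry over. Pictures are saved under pics/ and viewed, at most 10 in all, crops included, and the job is handed in when it is done.

Besides the shell and the picture viewer there is one more tool, called as a command line: name --argument value ..., lists and objects as JSON in quotes. arm_command: Moves the arm, as the interface text tells. Shifts and turns lie within -1 to 1; 1 stands for 20 cm of shift or 1.5 rad of turn. Its arguments: {"type":"object","properties":{"rows":{"type":"array","items":{"type":"array","items":{"type":"array","items":{"type":"number","minimum":-1,"maximum":1}}}}},"required":["rows"]}

```bash
mkdir -p pics; ls; cat > h.py <<'E'
import numpy as np, cv2
from rig import readout, eyes, r
def world(name,uv,depth,P=None):
    P=P or eyes.camera_params(name)
    R=np.array(P["attitude"]);t=np.array(P["eye"])
    out=[]
    for u,v in uv:
        d=depth[int(round(v)),int(round(u))]
        out.append(t+R@np.array([(u-P["cx"])/P["fx"]*d,(v-P["cy"])/P["fy"]*d,d]))
    return np.array(out)
E
python3 - <<'E'
from h import *
print(r.tip_extent, readout.state())
for n in("top","side"):
    im,d=eyes.capture(n); np.save(f"pics/{n}_d.npy",d); cv2.imwrite(f"pics/{n}0.png",im[:,:,::-1]); print(n,eyes.camera_params(n))
E
```

```text
pics
0.011 {'clock': 0.0, 'joint_positions': array([ 8.82116993e+01,  1.46537891e+01,  6.13070183e+00, -2.80195941e-02,
       -8.15831630e+01, -1.63083143e+01]), 'joint_vel': array([-0.13095266, -0.00129452, -0.02161921, -0.09652328, -0.02015323,
       -0.0383292 ]), 'joint_torque': array([ 5.09806341e-04, -3.86631632e+01,  2.37935632e+01,  5.36511138e+00,
       -6.08122704e-03, -2.08134683e-07]), 'tcp_pos': array([0.17059659, 0.52230596, 0.20818702]), 'eef_rot': array([[ 9.50511723e-01, -3.10688222e-01, -5.41400927e-04],
       [-3.10688688e-01, -9.50509947e-01, -1.83839868e-03],
       [ 5.65618492e-05,  1.91562664e-03, -9.99998164e-01]]), 'ft_force': array([ 0.21450246,  0.59834912, -0.03527521]), 'moment': array([-0.02359602,  0.0411744 , -0.01297593]), 'finger_force': 0.0, 'gripper_width': 0.0856391047361332}
top {'fx': 490.6189891550574, 'fy': 490.6189891550574, 'cx': 274.5403185757475, 'cy': 208.90935174630374, 'eye': array([ 0.51199594, -0.09302898,  1.53539447]), 'attitude': array([[-0.01389167, -0.9993464 ,  0.03337356],
       [-0.99989974,  0.01379228, -0.00320634],
       [ 0.00274395, -0.03341475, -0.9994378 ]])}
side {'fx': 434.21947910937865, 'fy': 434.21947910937865, 'cx': 280.05271810777543, 'cy': 206.89585334713527, 'eye': array([0.42449571, 0.84184803, 0.7511222 ]), 'attitude': array([[-0.99146924, -0.0605726 ,  0.11541104],
       [-0.12927098,  0.57019795, -0.81127265],
       [-0.01666625, -0.81927118, -0.573164  ]])}
```

View pics/top0.png

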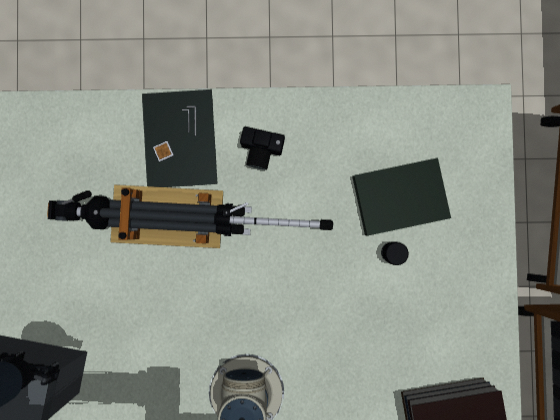

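View pics/side0.png

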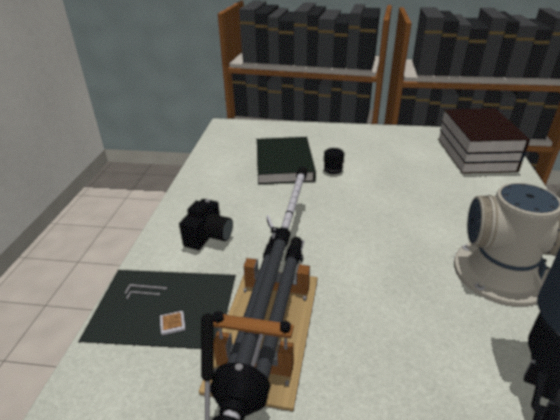

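The top view shows the leg from the collar at about (240,220) to the foot at (326,225), with the lever on the up side at (238,209). The side view agrees, and the camera sits on the lever's side. Next I'll zoom in and measure.

```bash
python3 - <<'E'
from h import *
im=cv2.imread("pics/top0.png"); d=np.load("pics/top_d.npy")
c=cv2.resize(im[190:250,210:340],None,fx=6,fy=6,interpolation=cv2.INTER_CUBIC)
for k in range(0,130,10): cv2.line(c,(k*6,0),(k*6,8 if k%50 else 20),(0,0,255),1)
cv2.imwrite("pics/topc.png",c)
for u in range(245,335,6):
    v=np.arange(205,240); w=world("top",[(u,k) for k in v],d)
    m=w[:,2]>0.095
    print(u,v[m].min() if m.any() else None,v[m].max() if m.any() else None, w[m].mean(0).round(4) if m.any() else '', w[m,2].max().round(4) if m.any() else '')
E
```

```text
245 205 223 [ 0.5339 -0.0118  0.1161] 0.1236
251 217 223 [ 0.5283 -0.029   0.1149] 0.12
257 217 223 [ 0.528  -0.0464  0.1153] 0.12
263 218 224 [ 0.5249 -0.0637  0.1155] 0.1207
269 218 224 [ 0.5246 -0.0811  0.1142] 0.1206
275 218 224 [ 0.5244 -0.0984  0.115 ] 0.1209
281 219 224 [ 0.5227 -0.1158  0.1153] 0.1209
287 219 225 [ 0.521  -0.1332  0.1134] 0.1206
293 219 237 [ 0.5197 -0.1433  0.2922] 1.5354
299 220 225 [ 0.5191 -0.1677  0.1166] 0.1202
305 220 226 [ 0.5174 -0.1851  0.1168] 0.1215
311 220 226 [ 0.5172 -0.2024  0.1163] 0.1215
317 221 226 [ 0.5155 -0.2198  0.1164] 0.1229
323 219 229 [ 0.5138 -0.2368  0.119 ] 0.1261
329 219 229 [ 0.5135 -0.2542  0.119 ] 0.1248
```

View pics/topc.png

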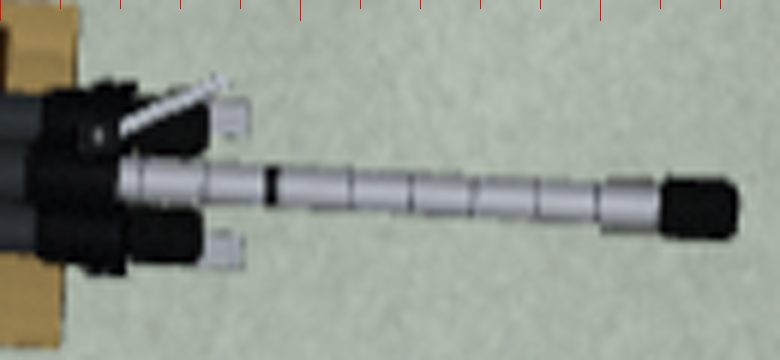

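The crop shows the collar end at u≈229.8, the broad ring's collar-side edge at u≈254.2, the foot's start at u≈320 and the lever tip at about (247.5,203.3). The ring is roughly 24.4 px from the collar, about 70 mm.

```bash
python3 - <<'E'
from h import *
P=eyes.camera_params("top");R=np.array(P["attitude"]);t=np.array(P["eye"])
def pl(u,v,z):
    q=R@np.array([(u-P["cx"])/P["fx"],(v-P["cy"])/P["fy"],1]); return t+q*(z-t[2])/q[2]
d=np.load("pics/top_d.npy")
us=np.arange(247,319); c=[]
for u in us:
    v=np.arange(212,234); w=world("top",[(u,k) for k in v],d); m=(w[:,2]>0.09)&(w[:,2]<0.13); 
    c.append(v[m].mean() if m.any() else np.nan)
c=np.array(c); g=~np.isnan(c); p=np.polyfit(us[g],c[g],1); p=np.polyfit(us[g&(abs(c-np.polyval(p,us))<.7)],c[g&(abs(c-np.polyval(p,us))<.7)],1)
f=lambda u:pl(u,np.polyval(p,u),.107)
lip,ring,foot=f(229.8),f(254.2),f(320)
a=(lip-foot)/np.linalg.norm(lip-foot)
print(p,"lip",lip,"ring",ring,"foot",foot,"axis",a,np.degrees(np.arctan2(-a[0],a[1])),"lens",np.linalg.norm(lip-ring),np.linalg.norm(lip-foot))
g=foot+a*.07; print("grip",g, "tip",pl(247.5,203.3,.116))
tx=np.array([a[1],-a[0],0])
tip=pl(247.5,203.3,.116)-lip; print("tip in tripod",tip@tx,tip@a)
s=readout.state()
print(s["eef_rot"].T@(g-s["tcp_pos"]))
for n,uv in(("camera",(262,148)),("lens",(395,253)),("book",(402,197))):
    print(n,world("top",[uv],d))
E
```

```text
[5.19277891e-02 2.06949174e+02] lip [0.53245248 0.03298976 0.107     ] ring [ 0.52778169 -0.0379619   0.107     ] foot [ 0.51518352 -0.22933422  0.107     ] axis [0.0656885  0.99784018 0.        ] -3.766385501450887 lens 0.07110523000780937 0.2628917761011314
grip [ 0.51978171 -0.15948541  0.107     ] tip [ 0.57672188 -0.01952393  0.116     ]
tip in tripod 0.047623330312978086 -0.04949227079132371
[0.54371326 0.53949665 0.10222343]
camera [[ 0.74294295 -0.06282205  0.07860147]]
lens [[ 0.42469564 -0.45402378  0.07406447]]
book [[ 0.59291495 -0.48743014  0.04065324]]
```

```bash
cat >> h.py <<'E'
from scipy.spatial.transform import Rotation as Ro
a=np.array([0.06569,0.99784,0]); tx=np.array([a[1],-a[0],0]); LIP=np.array([0.53245,0.03299,0.107])
RT=np.column_stack([-a,-tx,[0,0,-1.]])   # tool down, closing along tripod x
def plan(x,y,z):
    """TCP goal in tripod coordinates (z world) -> scaled shift and turn"""
    s=readout.state(); T=LIP+x*tx+y*a; T[2]=z; R=s["eef_rot"]; d=s["tcp_pos"]-LIP
    print("t",round(s["clock"],2),"tripod xyz",(d@tx).round(4),(d@a).round(4),s["tcp_pos"][2].round(4),"w",round(s["gripper_width"],4),"ff",round(s["finger_force"],1),"F",(RT.T@s["ft_force"]).round(1))
    print("shift",(R.T@(T-s["tcp_pos"])/.2).round(4),"turn",(Ro.from_matrix(R.T@RT).as_rotvec()/1.5).round(4))
E
```

arm_command --rows '[[[0.9,0.9,0,0,0,0.6,-1],[0.9,0.9,0,0,0,0.6,-1],[0.9,0.9,0,0,0,0.6,-1],[0.9,0.9,0,0,0,0.6,-1],[0.9,0.9,0,0,0,0.6,-1],[0.9,0.9,0,0,0,0.6,-1],[0.9,0.9,0,0,0,0.6,-1],[0.9,0.9,0,0,0,0.6,-1]]]'

```text
clock: 0.77
tcp_pos: [0.2866, 0.2937, 0.2092]
eef_rot: [[0.34, -0.941, 0.0], [-0.941, -0.34, 0.0], [-0.0, -0.0, -1.0]]
ft_force: [0.4, 0.7, 0.1]
gripper_width: 0.0852
finger_force: 0.0
```

```bash
python3 -c "
from h import *
plan(0,-0.1927,0.2)"
```

```text
t 0.77 tripod xyz -0.2624 0.244 0.2092 w 0.0852 ff 0.0 F [-0.7 -0.4 -0.1]
shift [ 2.5266 -0.3273  0.0454] turn [-1.000e-04  2.000e-04  2.748e-01]
```

arm_command --rows '[[[1,-0.13,0,0,0,0.2748,-1],[1,-0.13,0,0,0,0.2748,-1],[1,-0.13,0,0,0,0.2748,-1],[1,-0.13,0,0,0,0.2748,-1],[1,-0.13,0,0,0,0.2748,-1],[1,-0.13,0,0,0,0.2748,-1],[1,-0.13,0,0,0,0.2748,-1]]]'

```text
clock: 1.35
tcp_pos: [0.3803, 0.1166, 0.2086]
eef_rot: [[-0.058, -0.998, -0.001], [-0.998, 0.058, -0.0], [0.0, 0.001, -1.0]]
ft_force: [-0.4, 0.6, 0.2]
gripper_width: 0.0855
finger_force: 0.0
```

```bash
python3 -c "
from h import *
plan(0,-0.1927,0.2)"
```

```text
t 1.35 tripod xyz -0.1573 0.0734 0.2086 w 0.0855 ff 0.0 F [-0.5  0.5 -0.2]
shift [ 1.3362 -0.7769  0.0431] turn [ 0.0006 -0.0003  0.0048]
```

arm_command --rows '[[[0.9,-0.2,0,0,0,0.005,-1],[0.9,-0.2,0,0,0,0.005,-1],[0.9,-0.2,0,0,0,0.005,-1],[0.9,-0.2,0,0,0,0.005,-1],[0.9,-0.2,0,0,0,0.005,-1],[0.9,-0.777,0,0,0,0.005,-1],[0.9,-0.777,0,0,0,0.005,-1],[0.9,-0.777,0,0,0,0.005,-1]]]'

```text
clock: 2.02
tcp_pos: [0.5272, -0.0699, 0.2084]
eef_rot: [[-0.062, -0.998, -0.0], [-0.998, 0.062, 0.0], [-0.0, 0.0, -1.0]]
ft_force: [1.0, 0.9, 0.8]
gripper_width: 0.0853
finger_force: 0.0
```

arm_command --rows '[[[0.43,0,0,0,0,0,-1],[0.43,0,0,0,0,0,-1],[0.43,0,0,0,0,0,-1],[0.43,0,0,0,0,0,-1],[0.43,0,0,0,0,0,-1],[0.43,0,0,0,0,0,-1]]]'

```text
clock: 2.52
tcp_pos: [0.5196, -0.1552, 0.209]
eef_rot: [[-0.062, -0.998, -0.0], [-0.998, 0.062, 0.0], [-0.0, 0.0, -1.0]]
ft_force: [0.4, -0.7, 0.9]
gripper_width: 0.0855
finger_force: 0.0
```

```bash
python3 - <<'E'
from h import *
plan(0,-0.1927,0.099)
im,d=eyes.capture("wrist"); cv2.imwrite("pics/w1.png",im[:,:,::-1]); print(eyes.camera_params("wrist")); np.save("pics/w1d.npy",d)
E
```

```text
t 2.52 tripod xyz -0.0005 -0.1886 0.209 w 0.0855 ff 0.0 F [ 0.7 -0.4 -0.9]
shift [ 0.0206 -0.0023  0.5499] turn [0.     0.0003 0.0026]
{'fx': 325.19226210127806, 'fy': 325.19226210127806, 'cx': 283.7048501286554, 'cy': 210.09032929474185, 'eye': array([ 0.516116  , -0.22190752,  0.37387087]), 'attitude': array([[-9.98061679e-01,  6.00464769e-02,  1.63495017e-02],
       [ 6.22322146e-02,  9.62185595e-01,  2.65190558e-01],
       [ 1.92503682e-04,  2.65693999e-01, -9.64057396e-01]])}
```

View pics/w1.png

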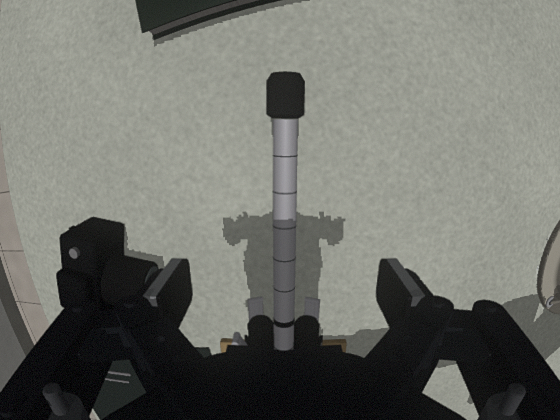

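The wrist view shows the tube centred between the pads (u≈285), with the foot ahead and the ring visible at v≈325. I'll descend and grasp.

arm_command --rows '[[[0.02,0,0.2,0,0,0,-1],[0.02,0,0.4,0,0,0,-1],[0.02,0,0.5,0,0,0,-1],[0.02,0,0.55,0,0,0,-1],[0.02,0,0.55,0,0,0,-0.5],[0.02,0,0.55,0,0,0,0],[0.02,0,0.55,0,0,0,0.3],[0.02,0,0.55,0,0,0,0.45]]]'

```text
clock: 3.23
tcp_pos: [0.5204, -0.1611, 0.1011]
eef_rot: [[-0.064, -0.998, 0.004], [-0.998, 0.064, -0.001], [0.0, -0.004, -1.0]]
ft_force: [-0.1, 0.4, 0.4]
gripper_width: 0.0388
finger_force: 0.0
```

arm_command --rows '[[[0,0,0,0,0,0,0.5],[0,0,0,0,0,0,0.6],[0,0,0,0,0,0,0.8],[0,0,0,0,0,0,1],[0,0,0,0,0,0,1],[0,0,0,0,0,0,1],[0,0,0,0,0,0,1]]]'

```text
clock: 3.82
tcp_pos: [0.5189, -0.1611, 0.099]
eef_rot: [[-0.065, -0.998, -0.0], [-0.998, 0.065, -0.0], [0.0, 0.0, -1.0]]
ft_force: [-0.2, 0.4, -0.2]
gripper_width: 0.0001
finger_force: 0.0
```

```bash
python3 -c "
from h import *
plan(0,-0.12,0.099)"
```

```text
t 3.82 tripod xyz -0.0008 -0.1946 0.099 w 0.0001 ff 0.0 F [-0.4  0.2  0.2]
shift [-3.729e-01 -4.200e-03  2.000e-04] turn [ 0.0001 -0.      0.0007]
```

The gripper shut fully with no force, so the fingers missed the tube. I'll take another look.

```bash
python3 - <<'E'
from h import *
w,_=eyes.capture("wrist"); s,d=eyes.capture("side"); t,dt=eyes.capture("top"); np.save("pics/top1_d.npy",dt)
c=cv2.resize(s[150:280,220:360],(400,371),interpolation=cv2.INTER_CUBIC)
c2=cv2.resize(t[180:260,200:340],(700,400)); 
w=cv2.resize(w,(300,225)); o=np.zeros((600,700,3),np.uint8); o[:371,:400]=c; o[:225,400:]=w; o[375:,:]=c2[90:315]
cv2.imwrite("pics/m1.png",o[:,:,::-1])
E
```

```text
(no output)
```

View pics/m1.png

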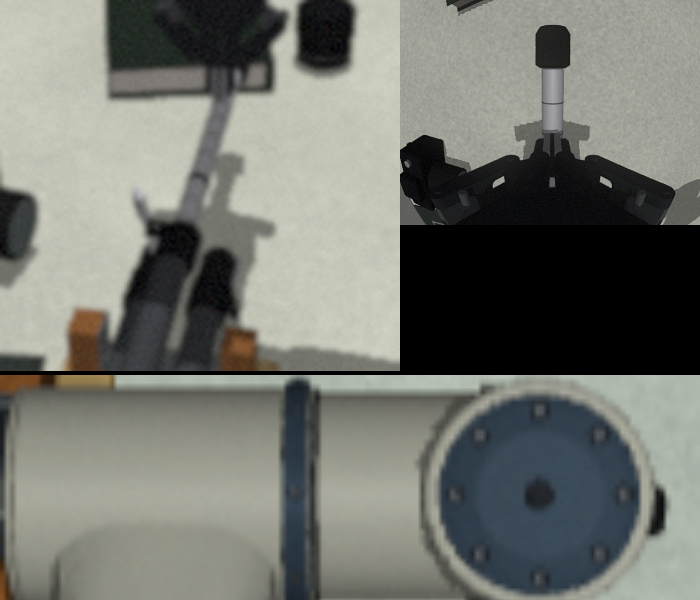

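```bash
cat >> h.py <<'E'
def fish(u,v,d,P):
    x,y=(u-P["cx"])/P["fx"],(v-P["cy"])/P["fy"]; th=np.hypot(x,y); k=np.tan(th)/max(th,1e-9)
    return np.array(P["eye"])+np.array(P["attitude"])@(np.array([x*k,y*k,1])*d)
E
python3 - <<'E'
from h import *
P1={'fx':325.192,'fy':325.192,'cx':283.705,'cy':210.09,'eye':[ 0.516116,-0.22190752,0.37387087],'attitude':np.array([[-9.98061679e-01,6.00464769e-02,1.63495017e-02],[6.22322146e-02,9.62185595e-01,2.65190558e-01],[1.92503682e-04,2.65693999e-01,-9.64057396e-01]])}
d1=np.load("pics/w1d.npy")
for v in (95,140,170,210,250,300,325,340): print("w1",v,fish(285,v,d1[v,285],P1).round(4))
P=eyes.camera_params("wrist"); im,d=eyes.capture("wrist"); np.save("pics/w2d.npy",d); cv2.imwrite("pics/w2.png",im[100:340,140:430,::-1])
for v in range(60,345,12): print("w2",v,im[v,285],[fish(u,v,d[v,u],P).round(3).tolist() for u in (273,285,297)])
s,ds=eyes.capture("side")
for v in range(150,190,4): print("side",v,[world("side",[(u,v)],ds)[0].round(3).tolist() for u in(290,298,304)])
E
```

```text
w1 95 [ 0.5137 -0.2433  0.1215]
w1 140 [ 0.5159 -0.2081  0.1167]
w1 170 [ 0.5174 -0.1843  0.1171]
w1 210 [ 0.5194 -0.1514  0.1174]
w1 250 [ 0.5216 -0.1161  0.1173]
w1 300 [ 0.5246 -0.0657  0.1161]
w1 325 [ 0.5263 -0.0387  0.118 ]
w1 340 [ 0.5274 -0.0198  0.1175]
w2 60 [35 34 32] [[0.518, -0.256, 0.122], [0.513, -0.255, 0.123], [0.508, -0.255, 0.121]]
w2 72 [30 32 27] [[0.518, -0.25, 0.121], [0.513, -0.25, 0.123], [0.508, -0.25, 0.121]]
w2 84 [32 32 30] [[0.519, -0.245, 0.122], [0.514, -0.245, 0.122], [0.508, -0.244, 0.121]]
w2 96 [35 36 30] [[0.519, -0.24, 0.122], [0.514, -0.239, 0.122], [0.509, -0.239, 0.123]]
w2 108 [35 36 37] [[0.519, -0.234, 0.122], [0.514, -0.234, 0.123], [0.509, -0.234, 0.122]]
w2 120 [31 32 30] [[0.52, -0.229, 0.122], [0.515, -0.229, 0.121], [0.509, -0.229, 0.122]]
w2 132 [172 171 176] [[0.52, -0.224, 0.114], [0.515, -0.223, 0.116], [0.509, -0.223, 0.114]]
w2 144 [173 169 174] [[0.521, -0.218, 0.117], [0.515, -0.218, 0.116], [0.51, -0.218, 0.116]]
w2 156 [169 167 172] [[0.521, -0.213, 0.116], [0.516, -0.213, 0.117], [0.51, -0.212, 0.115]]
w2 168 [166 165 169] 
[... 1462 characters left out ...]
0.224], [0.516, -0.15, 0.221], [0.5, -0.146, 0.223]]
side 158 [[0.537, -0.147, 0.209], [0.516, -0.154, 0.206], [0.5, -0.148, 0.211]]
side 162 [[0.536, -0.144, 0.199], [0.542, -0.432, 0.04], [0.522, -0.433, 0.04]]
side 166 [[0.538, -0.161, 0.177], [0.515, -0.146, 0.187], [0.501, -0.164, 0.178]]
side 170 [[0.538, -0.158, 0.167], [0.516, -0.149, 0.173], [0.5, -0.154, 0.172]]
side 174 [[0.561, -0.365, 0.031], [0.516, -0.153, 0.159], [0.505, -0.226, 0.116]]
side 178 [[0.562, -0.367, 0.015], [0.516, -0.151, 0.148], [0.505, -0.225, 0.104]]
side 182 [[0.561, -0.36, 0.004], [0.516, -0.15, 0.136], [0.516, -0.367, 0.003]]
side 186 [[0.558, -0.334, 0.005], [0.516, -0.161, 0.116], [0.514, -0.345, 0.001]]
```

View pics/w2.png

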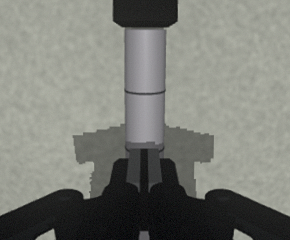

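```bash
python3 - <<'E'
from h import *
P=eyes.camera_params("wrist"); d=np.load("pics/w2d.npy")
for v in range(238,256,2): print(v,[fish(u,v,d[v,u],P).round(3).tolist() for u in (255,265,272,278,285,292,300,310)])
s,ds=eyes.capture("side")
pts=np.array([world("side",[(u,v)],ds)[0] for v in range(140,200) for u in range(270,330)])
m=(abs(pts[:,1]+.161)<.03)&(pts[:,2]<.2)&(pts[:,2]>.06); q=pts[m]; 
for z in np.arange(.06,.2,.01):
    k=q[(q[:,2]>=z)&(q[:,2]<z+.01)]
    if len(k): print(z.round(2),len(k),k.min(0).round(3),k.max(0).round(3))
E
```

```text
238 [[0.546, -0.132, 0.0], [0.528, -0.171, 0.11], [0.525, -0.173, 0.115], [0.522, -0.174, 0.117], [0.518, -0.173, 0.117], [0.515, -0.173, 0.116], [0.511, -0.172, 0.114], [0.499, -0.129, 0.0]]
240 [[0.547, -0.13, -0.001], [0.528, -0.171, 0.11], [0.525, -0.172, 0.114], [0.522, -0.172, 0.116], [0.518, -0.173, 0.118], [0.515, -0.172, 0.116], [0.511, -0.17, 0.113], [0.499, -0.127, -0.0]]
242 [[0.547, -0.128, -0.0], [0.529, -0.169, 0.11], [0.525, -0.171, 0.114], [0.522, -0.172, 0.117], [0.518, -0.171, 0.117], [0.515, -0.171, 0.116], [0.511, -0.169, 0.113], [0.499, -0.125, 0.0]]
244 [[0.547, -0.126, 0.0], [0.529, -0.168, 0.11], [0.525, -0.17, 0.115], [0.522, -0.17, 0.116], [0.518, -0.17, 0.116], [0.515, -0.17, 0.116], [0.511, -0.168, 0.113], [0.499, -0.123, 0.0]]
246 [[0.547, -0.124, -0.0], [0.529, -0.166, 0.108], [0.525, -0.169, 0.115], [0.522, -0.169, 0.117], [0.518, -0.17, 0.118], [0.515, -0.169, 0.116], [0.511, -0.167, 0.113], [0.499, -0.121, -0.001]]
248 [[0.547, -0.122, -0.001], [0.529, -0.166, 0.11], [0.524, -0.172, 0.126], [0.521, -0.172, 0.126], [0.518, -0.172, 0.126], [0.515, -0.1
[... 170 characters left out ...]
2, 0.128], [0.515, -0.172, 0.128], [0.511, -0.166, 0.115], [0.499, -0.117, -0.001]]
252 [[0.548, -0.118, -0.001], [0.529, -0.163, 0.109], [0.524, -0.172, 0.13], [0.521, -0.172, 0.13], [0.518, -0.172, 0.13], [0.515, -0.171, 0.13], [0.511, -0.164, 0.112], [0.499, -0.115, -0.0]]
254 [[0.548, -0.117, 0.0], [0.529, -0.162, 0.109], [0.524, -0.172, 0.133], [0.521, -0.172, 0.132], [0.518, -0.172, 0.133], [0.515, -0.172, 0.133], [0.511, -0.163, 0.113], [0.499, -0.114, 0.0]]Traceback (most recent call last):
  File "<stdin>", line 5, in <module>
  File "h.py", line 4, in world
    P=P or eyes.camera_params(name)
           ~~~~~~~~~~~~~~~~~~^^^^^^
ValueError: time passes only in moves, steps and waits
```

The depth data puts the shut fingertips at z≈0.125 with the TCP reported at 0.099. The real tips are therefore about 37 mm higher than `r.tip_extent` implies, so they closed in the air above the tube. In x and y they are correct. I'll open, go 37 mm lower and grasp again, watching the forces.

arm_command --rows '[[[0,0,0,0,0,0,-1],[0,0,0,0,0,0,-1],[0,0,0,0,0,0,-1],[0,0,0,0,0,0,-1],[0,0,0,0,0,0,-1],[0,0,0,0,0,0,-1],[0,0,0,0,0,0,-1],[0,0,0,0,0,0,-1]]]'

```text
clock: 4.78
tcp_pos: [0.519, -0.1611, 0.0991]
eef_rot: [[-0.065, -0.998, 0.0], [-0.998, 0.065, -0.0], [0.0, -0.0, -1.0]]
ft_force: [0.2, 0.4, -0.4]
gripper_width: 0.0856
finger_force: 0.0
```

arm_command --rows '[[[0,0,0.05,0,0,0,-1],[0,0,0.1,0,0,0,-1],[0,0,0.15,0,0,0,-1],[0,0,0.185,0,0,0,-1],[0,0,0.185,0,0,0,-1],[0,0,0.185,0,0,0,-0.5],[0,0,0.185,0,0,0,0],[0,0,0.185,0,0,0,0.2]]]'

```text
clock: 5.45
tcp_pos: [0.5194, -0.1612, 0.0626]
eef_rot: [[-0.065, -0.998, 0.001], [-0.998, 0.065, -0.0], [0.0, -0.001, -1.0]]
ft_force: [-0.3, -0.0, 0.6]
gripper_width: 0.0517
finger_force: 0.0
```

arm_command --rows '[[[0,0,0,0,0,0,0.4],[0,0,0,0,0,0,0.4],[0,0,0,0,0,0,0.5],[0,0,0,0,0,0,0.6],[0,0,0,0,0,0,0.7],[0,0,0,0,0,0,0.7],[0,0,0,0,0,0,0.7]]]'

```text
clock: 6.03
tcp_pos: [0.5188, -0.1611, 0.0625]
eef_rot: [[-0.065, -0.998, -0.0], [-0.998, 0.065, -0.0], [0.0, 0.0, -1.0]]
ft_force: [-3.5, 1.9, 5.5]
gripper_width: 0.0184
finger_force: 58.4
```

```bash
python3 -c "
from h import *
plan(0,-0.12,0.062)"
```

```text
t 6.03 tripod xyz -0.0009 -0.1946 0.0625 w 0.0184 ff 58.4 F [-1.7  3.6 -5.5]
shift [-0.3728 -0.0049  0.0025] turn [ 0.     -0.0001  0.0007]
```

The grip is firm: width 18.4 mm, 58 N. Now I'll slide about 60 mm and then measure again.

arm_command --rows '[[[-0.04,0,0,0,0,0,0.7],[-0.09,0,0,0,0,0,0.7],[-0.14,0,0,0,0,0,0.7],[-0.19,0,0,0,0,0,0.7],[-0.24,0,0,0,0,0,0.7],[-0.28,0,0,0,0,0,0.7],[-0.3,0,0,0,0,0,0.7],[-0.3,0,0,0,0,0,0.7]]]'

```text
clock: 6.7
tcp_pos: [0.523, -0.0998, 0.0625]
eef_rot: [[-0.064, -0.998, 0.001], [-0.998, 0.064, 0.0], [-0.0, -0.001, -1.0]]
ft_force: [-2.8, 2.4, 6.4]
gripper_width: 0.0187
finger_force: 58.7
```

```bash
python3 - <<'E'
from h import *
plan(0,-0.1236,0.0625)
Pw=eyes.camera_params("wrist"); w,d=eyes.capture("wrist")
for v in range(60,200,2):
    p=fish(285,v,d[v,285],Pw); 
    if 0.1<p[2]<.13: print(v,w[v,285].sum(),((p-LIP)@a).round(4),p[2].round(4))
s,ds=eyes.capture("side"); np.save("pics/s3d.npy",ds); cv2.imwrite("pics/s3f.png",s[:,:,::-1])
c=cv2.resize(s[190:260,240:320],(800,600)[:2] if 0 else (686,600),interpolation=cv2.INTER_CUBIC)
cv2.imwrite("pics/s3.png",c[:,:,::-1])
E
```

```text
t 6.7 tripod xyz -0.0007 -0.1331 0.0625 w 0.0187 ff 58.7 F [-2.2  3.  -6.4]
shift [-0.0476 -0.0036 -0.    ] turn [-0.0004  0.0003  0.0013]
60 83 -0.2204 0.1216
62 89 -0.2197 0.122
64 86 -0.2189 0.1225
66 87 -0.2183 0.1223
68 81 -0.2176 0.1225
70 78 -0.2172 0.1208
72 82 -0.2162 0.1229
74 83 -0.2157 0.1222
76 94 -0.2149 0.1228
78 94 -0.2143 0.1225
80 80 -0.2138 0.1217
82 97 -0.213 0.1227
84 81 -0.2123 0.1226
86 94 -0.2117 0.122
88 96 -0.2111 0.1222
90 92 -0.2103 0.1228
92 86 -0.2099 0.1211
94 95 -0.209 0.1231
96 101 -0.2084 0.1228
98 83 -0.2078 0.1229
100 91 -0.2072 0.1222
102 82 -0.2065 0.1219
104 97 -0.2059 0.1221
106 90 -0.2052 0.1228
108 106 -0.2046 0.1221
110 91 -0.2039 0.1222
112 104 -0.2032 0.1232
114 99 -0.2026 0.1232
116 106 -0.202 0.1216
118 101 -0.2013 0.1219
120 106 -0.2007 0.1225
122 94 -0.2 0.1213
124 89 -0.1994 0.1215
126 91 -0.1987 0.1196
128 128 -0.198 0.1184
132 506 -0.1967 0.1173
134 524 -0.196 0.1171
136 529 -0.1953 0.1169
138 519 -0.1946 0.1164
140 513 -0.1939 0.1168
142 522 -0.1933 0.1169
144 525 -0.1926 0.1172
146 525 -0.1918 0.1155
148 518 -0.1912 0.1171
150 522 -0.1905 0.1169
152 512 -0.19 0.1182
154 516 -0.1891 0.1159
156 521 -0.1885 0.1174
158 512 -0.1877 0.1164
160 507 -0.187 0.1164
162 506 -0.1865 0.1174
164 514 -0.1858 0.1175
166 508 -0.1851 0.117
168 509 -0.1845 0.1177
170 514 -0.1835 0.116
172 511 -0.183 0.1174
174 513 -0.1822 0.1163
176 509 -0.1815 0.1167
178 503 -0.1811 0.1179
180 497 -0.18 0.1159
182 505 -0.1798 0.1189
184 506 -0.1786 0.1161
186 504 -0.1781 0.117
188 507 -0.1774 0.1172
190 502 -0.1766 0.1166
192 501 -0.176 0.117
194 495 -0.1753 0.1171
196 504 -0.1745 0.117
198 489 -0.1736 0.1161
```

View pics/s3.png

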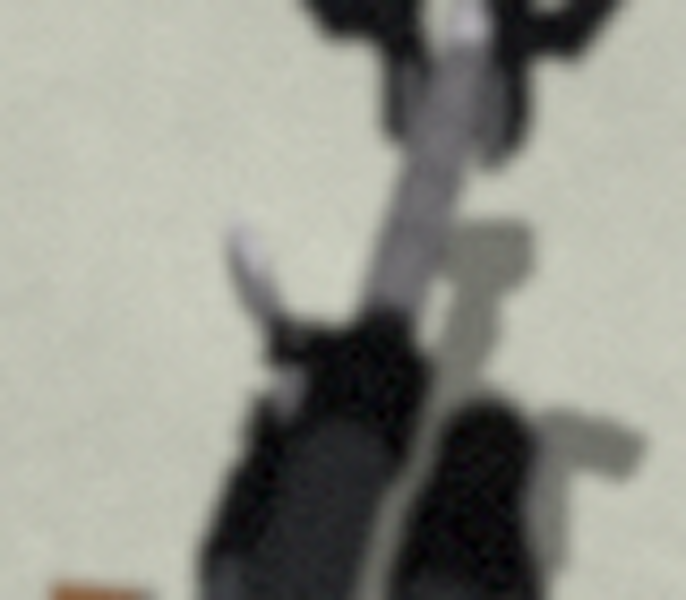

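The side crop shows the fingers holding the tube, the lever still open and the ring merging with the collar at this resolution. I'll refine the ring-to-collar distance from the earlier wrist picture, where both are sharp.

```bash
python3 - <<'E'
from h import *
P1={'fx':325.192,'fy':325.192,'cx':283.705,'cy':210.09,'eye':[ 0.516116,-0.22190752,0.37387087],'attitude':np.array([[-9.98061679e-01,6.00464769e-02,1.63495017e-02],[6.22322146e-02,9.62185595e-01,2.65190558e-01],[1.92503682e-04,2.65693999e-01,-9.64057396e-01]])}
d1=np.load("pics/w1d.npy"); im=cv2.imread("pics/w1.png")
def onz(u,v,z):
    e=np.array(P1["eye"]); q=fish(u,v,1.0,P1)-e; return e+q*(z-e[2])/q[2]
for v in list(range(112,124))+list(range(314,360)):
    print(v,[int(im[v,u].sum()) for u in (281,285,289)],((onz(285,v,.117)-LIP)@a).round(4),d1[v,285].round(4),fish(285,v,d1[v,285],P1)[2].round(4))
s=cv2.imread("pics/s3f.png"); ds=np.load("pics/s3d.npy"); P=eyes.camera_params("side") 
R=np.array(P["attitude"]);t=np.array(P["eye"])
for y in np.arange(-.09,.03,.003):
    p=LIP+a*y+[0,0,.01]; c=R.T@(p-t); u,v=c[0]/c[2]*P["fx"]+P["cx"],c[1]/c[2]*P["fy"]+P["cy"]
    print(y.round(3),u.round(1),v.round(1),[int(x) for x in cv2.getRectSubPix(s,(1,1),(u,v))[0,0]], (c[2]-ds[int(round(v)),int(round(u))]).round(4))
E
```

```text
112 [114, 117, 119] -0.2638 0.2399 0.1228
113 [111, 121, 117] -0.263 0.2394 0.1235
114 [100, 115, 112] -0.2622 0.2417 0.1213
115 [104, 119, 107] -0.2615 0.2428 0.1204
116 [115, 100, 88] -0.2607 0.2442 0.1191
117 [81, 86, 101] -0.2599 0.2444 0.1191
118 [205, 178, 179] -0.2591 0.3592 -0.0001
119 [411, 402, 363] -0.2583 0.2482 0.1157
120 [449, 517, 450] -0.2575 0.246 0.1181
121 [446, 511, 446] -0.2567 0.2468 0.1175
122 [442, 497, 441] -0.2559 0.2472 0.1173
123 [440, 497, 440] -0.2551 0.248 0.1167
314 [278, 274, 256] -0.084 0.2922 0.1178
315 [280, 284, 260] -0.0829 0.2939 0.1167
316 [276, 274, 254] -0.0817 0.2944 0.1165
317 [278, 274, 258] -0.0806 0.2943 0.1168
318 [273, 281, 259] -0.0794 0.2952 0.1163
319 [274, 274, 264] -0.0782 0.2955 0.1163
320 [283, 278, 267] -0.0771 0.2952 0.1168
321 [289, 284, 260] -0.0759 0.2954 0.117
322 [221, 228, 100] -0.0747 0.2976 0.1153
323 [84, 99, 45] -0.0735 0.2957 0.1173
324 [63, 54, 72] -0.0723 0.2955 0.1177
325 [59, 65, 55] -0.0712 0.2954 0.118
326 [65, 61, 87] -0.07 0.2974 0.1166
327 [127, 110, 228] -0.0688 0.2964 0.1177
328 [267, 270, 256] -0.0675 0.
[... 2178 characters left out ...]
11] 0.0053
-0.024 285.3 222.7 [111, 108, 110] 0.0046
-0.021 285.1 223.4 [107, 104, 106] 0.0022
-0.018 284.9 224.2 [96, 93, 95] 0.0059
-0.015 284.6 224.9 [77, 76, 77] -0.0008
-0.012 284.4 225.6 [57, 55, 56] 0.0045
-0.009 284.2 226.4 [42, 38, 39] 0.0021
-0.006 283.9 227.2 [30, 25, 26] 0.0138
-0.003 283.7 227.9 [24, 22, 22] 0.0149
0.0 283.5 228.7 [18, 18, 15] 0.0176
0.003 283.2 229.4 [16, 15, 13] 0.0152
0.006 283.0 230.2 [12, 9, 9] 0.0153
0.009 282.7 231.0 [10, 9, 9] 0.0167
0.012 282.5 231.8 [14, 13, 14] 0.0165
0.015 282.3 232.5 [17, 17, 16] 0.0163
0.018 282.0 233.3 [21, 21, 18] 0.0139
0.021 281.8 234.1 [19, 18, 15] 0.0145
0.024 281.5 234.9 [14, 15, 9] 0.0179
0.027 281.3 235.7 [10, 6, 6] 0.0156
```

The wrist and side views agree that about 9 mm remains. I'll move that far and hold, then release and check from above.

arm_command --rows '[[[-0.02,0,0,0,0,0,0.7],[-0.035,0,0,0,0,0,0.7],[-0.045,0,0,0,0,0,0.7],[-0.045,0,0,0,0,0,0.7],[-0.045,0,0,0,0,0,0.7],[-0.045,0,0,0,0,0,0.7],[-0.045,0,0,0,0,0,0.7],[-0.045,0,0,0,0,0,0.7]]]'

```text
clock: 7.47
tcp_pos: [0.5236, -0.0915, 0.0625]
eef_rot: [[-0.064, -0.998, 0.001], [-0.998, 0.064, 0.0], [-0.0, -0.001, -1.0]]
ft_force: [-2.5, 0.5, 5.5]
gripper_width: 0.0182
finger_force: 58.6
```

arm_command --rows '[[[0,0,0,0,0,0,0.5],[0,0,0,0,0,0,0],[0,0,0,0,0,0,-1],[0,0,0,0,0,0,-1],[0,0,0,0,0,0,-1],[0,0,0,0,0,0,-1],[0,0,0,0,0,0,-1],[0,0,0,0,0,0,-1]]]'

```text
clock: 8.13
tcp_pos: [0.5234, -0.0922, 0.0621]
eef_rot: [[-0.065, -0.998, 0.0], [-0.998, 0.065, 0.0], [-0.0, -0.0, -1.0]]
ft_force: [0.2, 0.7, 0.1]
gripper_width: 0.0854
finger_force: 0.0
```

arm_command --rows '[[[0,0,-0.15,0,0,0,-1],[0,0,-0.35,0,0,0,-1],[0,0,-0.55,0,0,0,-1],[0,0,-0.7,0,0,0,-1],[0,0,-0.7,0,0,0,-1],[0,0,-0.7,0,0,0,-1],[0,0,-0.7,0,0,0,-1]]]'

```text
clock: 8.72
tcp_pos: [0.523, -0.092, 0.2016]
eef_rot: [[-0.065, -0.998, -0.001], [-0.998, 0.065, 0.001], [-0.0, 0.001, -1.0]]
ft_force: [-0.2, 0.0, -0.8]
gripper_width: 0.085
finger_force: 0.0
```

```bash
python3 - <<'E'
from h import *
plan(0.01,-0.05,0.21)
P=eyes.camera_params("wrist"); im,d=eyes.capture("wrist")
e=np.array(P["eye"])
for v in range(60,300):
    p=fish(285,v,d[v,285],P); q=fish(285,v,1.,P)-e; y=((e+q*(.117-e[2])/q[2]-LIP)@a).round(4)
    if (-.2<y<-.18 or y>-.03): print(v,int(im[v,285].sum()),y,p[2].round(4))
cv2.imwrite("pics/w4.png",im[:,:,::-1])
E
```

```text
t 8.72 tripod xyz -0.0012 -0.1254 0.2016 w 0.085 ff 0.0 F [-0.   0.2  0.8]
shift [-0.3768 -0.0563 -0.0421] turn [0.0005 0.0003 0.0006]
113 123 -0.1995 0.122
114 122 -0.1987 0.1225
115 119 -0.1979 0.1219
116 117 -0.1972 0.1223
117 133 -0.1964 0.1225
118 129 -0.1956 0.1207
119 127 -0.1949 0.1231
120 126 -0.1941 0.1224
121 120 -0.1933 0.122
122 131 -0.1926 0.1234
123 115 -0.1918 0.1215
124 112 -0.191 0.1207
125 113 -0.1903 0.1197
126 240 -0.1895 0.1176
127 399 -0.1887 0.1154
128 499 -0.188 0.1162
129 507 -0.1872 0.1172
130 509 -0.1864 0.117
131 510 -0.1857 0.1166
132 507 -0.1849 0.1167
133 509 -0.1841 0.1172
134 506 -0.1834 0.1175
135 509 -0.1826 0.1163
136 511 -0.1818 0.1154
137 505 -0.1811 0.1167
138 507 -0.1803 0.116
```

View pics/w4.png

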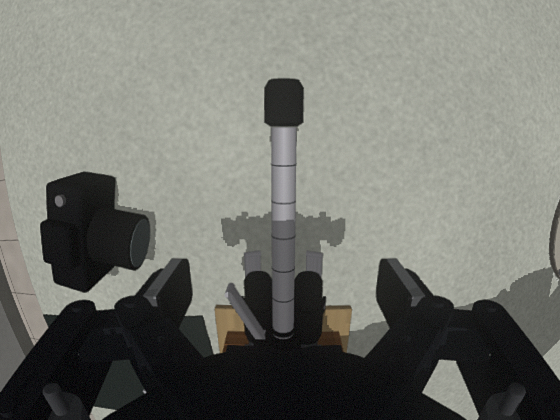

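The ring at (284,335) is now right at the collar, which the gripper body partly hides. I'll move over the lever-grip spot, which is on the way, and measure the gap there.

arm_command --rows '[[[-0.15,-0.05,0,0,0,0,-1],[-0.3,-0.1,0,0,0,0,-1],[-0.375,-0.1,0,0,0,0,-1],[-0.375,-0.1,0,0,0,0,-1],[-0.375,-0.1,0,0,0,0,-1],[-0.375,-0.1,0,0,0,0,-1]]]'

```text
clock: 9.27
tcp_pos: [0.5476, -0.0191, 0.2012]
eef_rot: [[-0.065, -0.998, -0.002], [-0.998, 0.065, -0.001], [0.001, 0.002, -1.0]]
ft_force: [-0.3, -0.4, 0.3]
gripper_width: 0.0852
finger_force: 0.0
```

```bash
python3 - <<'E'
from h import *
plan(0.018,-0.05,0.062)
P=eyes.camera_params("wrist"); im,d=eyes.capture("wrist")
e=np.array(P["eye"]); R=np.array(P["attitude"])
def proj(p):
    c=R.T@(p-e); n=np.hypot(c[0],c[1]); th=np.arctan2(n,c[2]); return c[:2]/n*th*P["fx"]+[P["cx"],P["cy"]]
for y in np.arange(-.02,.02,.001):
    u,v=proj(LIP+a*y+[0,0,.01]); p=fish(u,v,d[int(round(v)),int(round(u))],P)
    print(y.round(3),u.round(1),v.round(1),int(cv2.getRectSubPix(im,(3,1),(u,v))[0,:,:].mean()),p[2].round(4))
u,v=proj(LIP+tx*.03+a*-.02+[0,0,.01]); u,v=int(u),int(v)
c=cv2.resize(im[v-60:v+60,u-80:u+80],(800,600),interpolation=cv2.INTER_CUBIC); cv2.imwrite("pics/w5.png",c[:,:,::-1]); print(u,v)
E
```

```text
t 9.27 tripod xyz 0.0186 -0.051 0.2012 w 0.0852 ff 0.0 F [ 0.5  0.3 -0.3]
shift [-0.0056  0.0016  0.696 ] turn [ 0.0012 -0.0005  0.0007]
-0.02 306.9 244.4 112 0.1163
-0.019 306.8 245.5 111 0.117
-0.018 306.8 246.6 112 0.1165
-0.017 306.8 247.8 112 0.1164
-0.016 306.8 248.9 112 0.1175
-0.015 306.7 250.0 112 0.116
-0.014 306.7 251.1 111 0.118
-0.013 306.7 252.2 111 0.1173
-0.012 306.6 253.3 111 0.1169
-0.011 306.6 254.4 111 0.1164
-0.01 306.6 255.5 110 0.1169
-0.009 306.5 256.6 110 0.1169
-0.008 306.5 257.7 112 0.1168
-0.007 306.5 258.8 113 0.117
-0.006 306.5 259.9 114 0.1176
-0.005 306.4 261.0 92 0.1154
-0.004 306.4 262.1 34 0.117
-0.003 306.4 263.1 21 0.117
-0.002 306.3 264.2 20 0.1174
-0.001 306.3 265.3 20 0.116
0.0 306.3 266.3 22 0.1165
0.001 306.2 267.4 48 0.117
0.002 306.2 268.5 92 0.1175
0.003 306.2 269.5 69 0.1177
0.004 306.1 270.6 20 0.1202
0.005 306.1 271.6 17 0.1215
0.006 306.1 272.7 20 0.1241
0.007 306.0 273.7 22 0.1244
0.008 306.0 274.8 20 0.1238
0.009 306.0 275.8 21 0.1243
0.01 305.9 276.8 21 0.1254
0.011 305.9 277.9 20 0.1248
0.012 305.9 278.9 19 0.1248
0.013 305.9 279.9 18 0.1236
0.014 305.8 280.9 17 0.1254
0.015 305.8 282.0 19 0.1252
0.016 305.8 283.0 20 0.1252
0.017 305.7 284.0 17 0.1244
0.018 305.7 285.0 20 0.1243
0.019 305.7 286.0 19 0.1247
270 244
```

View pics/w5.png

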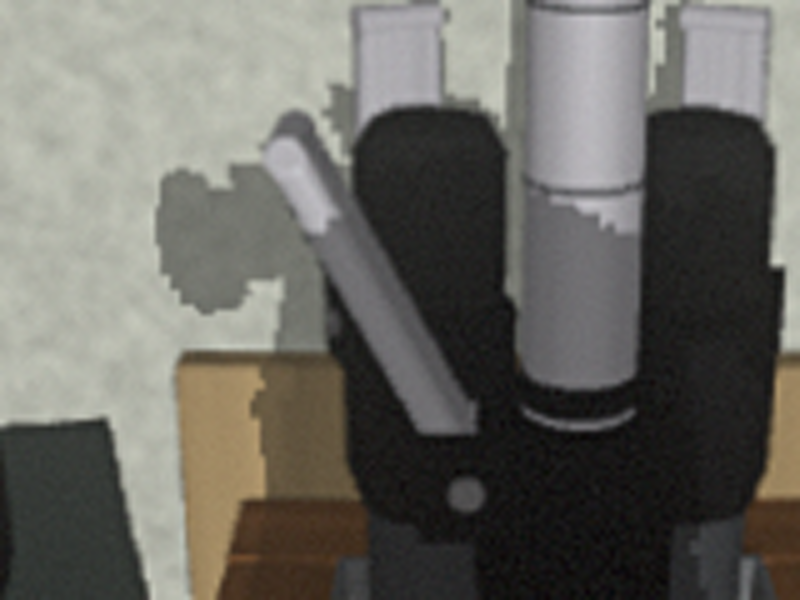

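The crop shows a light sliver of about 2 mm between the ring (y≈390) and the collar (y≈425), so the leg is at about 0.192 m, inside tolerance. The lever is still open at about 0.47 rad, with its tip at crop (285,140). I'll descend around both, centred 22 mm to the lever's side.

arm_command --rows '[[[-0.01,-0.017,0.1,0,0,0,-1],[-0.01,-0.017,0.25,0,0,0,-1],[-0.01,-0.017,0.4,0,0,0,-1],[-0.01,-0.017,0.5,0,0,0,-1],[-0.01,-0.017,0.6,0,0,0,-1],[-0.01,-0.017,0.67,0,0,0,-1],[-0.01,-0.017,0.695,0,0,0,-1],[-0.01,-0.017,0.695,0,0,0,-1]]]'

```text
clock: 9.98
tcp_pos: [0.5506, -0.0179, 0.0619]
eef_rot: [[-0.066, -0.998, -0.003], [-0.998, 0.066, -0.001], [0.001, 0.003, -1.0]]
ft_force: [0.0, -0.6, -0.4]
gripper_width: 0.0856
finger_force: 0.0
```

```bash
python3 -c "
from h import *
plan(0.0165,-0.05,0.062)"
```

```text
t 9.98 tripod xyz 0.0215 -0.0495 0.0619 w 0.0856 ff 0.0 F [ 0.6 -0.1  0.4]
shift [ 0.0023  0.0248 -0.0006] turn [ 0.0018 -0.0005 -0.0001]
```

Closing in coordinated steps: the jaws narrow while the centre follows, so the leg-side pad stays on the tube.

arm_command --rows '[[[0,0,0,0,0,0,-0.75],[0,0,0,0,0,0,-0.6],[0,0,0,0,0,0,-0.5],[0,0,0,0,0,0,-0.5],[0,0,0,0,0,0,-0.5],[0,0,0,0,0,0,-0.5]]]'

```text
clock: 10.48
tcp_pos: [0.5509, -0.0171, 0.0639]
eef_rot: [[-0.065, -0.998, -0.001], [-0.998, 0.065, -0.0], [0.0, 0.001, -1.0]]
ft_force: [-5.1, 0.5, 4.1]
gripper_width: 0.0639
finger_force: 2.6
```

```bash
python3 -c "
from h import *
plan(0.0165,-0.05,0.062)"
```

```text
t 10.48 tripod xyz 0.0217 -0.0488 0.0639 w 0.0639 ff 2.6 F [-0.2  5.1 -4.1]
shift [0.0061 0.026  0.0095] turn [ 0.0006 -0.0001  0.0007]
```

arm_command --rows '[[[0,0,0,0,0,0,-0.47],[0,0.002,0,0,0,0,-0.44],[0,0.005,0,0,0,0,-0.41],[0,0.008,0,0,0,0,-0.38],[0,0.011,0,0,0,0,-0.35],[0,0.014,0,0,0,0,-0.32],[0,0.017,0,0,0,0,-0.3],[0,0.017,0,0,0,0,-0.3]]]'

```text
clock: 11.15
tcp_pos: [0.5468, -0.0181, 0.0649]
eef_rot: [[-0.065, -0.998, -0.002], [-0.998, 0.065, -0.002], [0.002, 0.002, -1.0]]
ft_force: [-10.1, -3.2, 12.4]
gripper_width: 0.0553
finger_force: 9.5
```

```bash
python3 -c "
from h import *
plan(0.012,-0.05,0.062)"
```

```text
t 11.15 tripod xyz 0.0176 -0.05 0.0649 w 0.0553 ff 9.5 F [  3.9   9.9 -12.4]
shift [-0.0002  0.0282  0.0147] turn [ 0.0012 -0.0015  0.0006]
```

arm_command --rows '[[[0,0,-0.005,0,0,0,-0.3],[0,0,-0.01,0,0,0,-0.3],[0,0,-0.015,0,0,0,-0.27],[0,0,-0.015,0,0,0,-0.25],[0,0,-0.015,0,0,0,-0.25]]]'

```text
clock: 11.57
tcp_pos: [0.5455, -0.018, 0.0655]
eef_rot: [[-0.066, -0.998, -0.005], [-0.998, 0.066, -0.002], [0.002, 0.005, -1.0]]
ft_force: [-6.5, -3.4, 0.7]
gripper_width: 0.0539
finger_force: 8.3
```

```bash
python3 -c "
from h import *
plan(0.012,-0.05,0.062)"
```

```text
t 11.57 tripod xyz 0.0164 -0.05 0.0655 w 0.0539 ff 8.3 F [ 3.8  6.3 -0.7]
shift [-0.0001  0.0219  0.0178] turn [ 0.0035 -0.0013  0.    ]
```

arm_command --rows '[[[0,0,0,0,0,0,-0.22],[0,0,0,0,0,0,-0.2],[0,0,0,0,0,0,-0.18],[0,0,0,0,0,0,-0.16],[0,0,0,0,0,0,-0.15],[0,0,0,0,0,0,-0.15]]]'

```text
clock: 12.07
tcp_pos: [0.5434, -0.0179, 0.0661]
eef_rot: [[-0.066, -0.998, -0.009], [-0.998, 0.066, -0.002], [0.002, 0.009, -1.0]]
ft_force: [-14.7, -2.0, 9.3]
gripper_width: 0.0492
finger_force: 12.4
```

```bash
python3 -c "
from h import *
plan(0.012,-0.05,0.062)"
```

```text
t 12.07 tripod xyz 0.0143 -0.0501 0.0661 w 0.0492 ff 12.4 F [ 3.  14.5 -9.3]
shift [-0.0003  0.0112  0.0204] turn [ 0.006  -0.0015  0.    ]
```

The forces now make sense: the −x reaction on the tool is the leg pressing back on its pad, so both pads are in contact and the lever is at about 0.24 rad. I'll carry on closing, with the centre following.

arm_command --rows '[[[0,0.008,-0.003,0,0,0,-0.15],[0,0.014,-0.006,0,0,0,-0.13],[0,0.018,-0.006,0,0,0,-0.11],[0,0.02,-0.006,0,0,0,-0.09],[0,0.023,-0.006,0,0,0,-0.07],[0,0.026,-0.006,0,0,0,-0.05],[0,0.03,-0.006,0,0,0,-0.03],[0,0.032,-0.006,0,0,0,-0.02]]]'

```text
clock: 12.73
tcp_pos: [0.5405, -0.0176, 0.0673]
eef_rot: [[-0.065, -0.998, -0.003], [-0.998, 0.065, -0.002], [0.002, 0.002, -1.0]]
ft_force: [-2.8, -4.1, -1.4]
gripper_width: 0.0437
finger_force: 6.3
```

```bash
python3 -c "
from h import *
plan(0.0062,-0.05,0.066)"
```

```text
t 12.73 tripod xyz 0.0113 -0.0499 0.0673 w 0.0437 ff 6.3 F [4.3 2.5 1.4]
shift [0.0003 0.0257 0.0066] turn [ 0.0016 -0.0013  0.0004]
```

arm_command --rows '[[[0,0.002,0,0,0,0,0.01],[0,0.006,0,0,0,0,0.04],[0,0.01,0,0,0,0,0.08],[0,0.014,0,0,0,0,0.12],[0,0.018,0,0,0,0,0.16],[0,0.022,0,0,0,0,0.2],[0,0.025,0,0,0,0,0.23],[0,0.026,0,0,0,0,0.25]]]'

```text
clock: 13.4
tcp_pos: [0.535, -0.0173, 0.0686]
eef_rot: [[-0.065, -0.998, -0.002], [-0.998, 0.065, -0.002], [0.002, 0.002, -1.0]]
ft_force: [-8.6, -3.8, 8.6]
gripper_width: 0.0324
finger_force: 20.1
```

arm_command --rows '[[[0,0,0,0,0,0,0.27],[0,0,0,0,0,0,0.3],[0,0,0,0,0,0,0.35],[0,0,0,0,0,0,0.4],[0,0,0,0,0,0,0.4],[0,0,0,0,0,0,0.4]]]'

```text
clock: 13.9
tcp_pos: [0.535, -0.0173, 0.0688]
eef_rot: [[-0.065, -0.998, -0.003], [-0.998, 0.065, -0.002], [0.002, 0.002, -1.0]]
ft_force: [-9.5, -2.8, 11.1]
gripper_width: 0.0309
finger_force: 58.4
```

```bash
python3 - <<'E'
from h import *
plan(0.0062,-0.05,0.066)
P=eyes.camera_params("wrist"); im,d=eyes.capture("wrist"); e=np.array(P["eye"]); R=np.array(P["attitude"])
for v in range(60,260,1):
    u=306; p=fish(u,v,d[v,u],P); y=(p-LIP)@a
    if -.2<y<-.18: print(v,int(im[v,u].sum()),y.round(4),p[2].round(4),end=" | ")
cv2.imwrite("pics/w6.png",im[:,:,::-1])
E
```

```text
t 13.9 tripod xyz 0.0058 -0.05 0.0688 w 0.0309 ff 58.4 F [  3.4   9.3 -11.1]
shift [-0.0001 -0.002   0.014 ] turn [ 0.0016 -0.0014  0.0002]
```

View pics/w6.png

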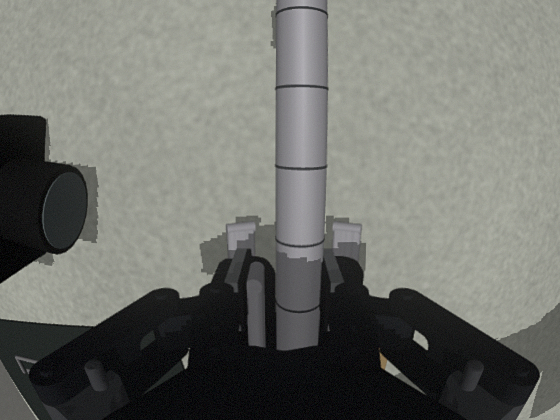

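The lever now lies parallel to the tube, shut, at u≈256 beside the tube at u≈300, with 58 N at 30.9 mm. As a last check, I'll compare the narrow rings with the first wrist picture to see whether the leg shifted.

```bash
python3 - <<'E'
from h import *
from scipy.signal import find_peaks
P1={'fx':325.192,'fy':325.192,'cx':283.705,'cy':210.09,'eye':[ 0.516116,-0.22190752,0.37387087],'attitude':np.array([[-9.98061679e-01,6.00464769e-02,1.63495017e-02],[6.22322146e-02,9.62185595e-01,2.65190558e-01],[1.92503682e-04,2.65693999e-01,-9.64057396e-01]])}
def rings(f,P,u,v0,v1):
    im=cv2.imread(f).sum(2).astype(float)[:,u-3:u+4].mean(1); e=np.array(P["eye"]); out=[]
    for v in find_peaks(-im[v0:v1],prominence=60)[0]+v0:
        q=fish(u,v,1.,P)-e; out.append(((e+q*(.117-e[2])/q[2]-LIP)@a).round(4))
    return np.array(out)
print("w1 offset from foot",rings("pics/w1.png",P1,285,121,348)+.2585)
print("now, as if foot at -.189",rings("pics/w6.png",eyes.camera_params("wrist"),301,3,340)+.189)
E
```

```text
w1 offset from foot [0.0295 0.0595 0.0893 0.1195 0.1494 0.1862]
now, as if foot at -.189 [0.0289 0.0588 0.0887 0.1189 0.1491]
```

The leg hasn't moved (0.6 mm or less), so the length is about 0.1925 m. Handing in.

```bash
python3 -c "
from rig import r
print(r.job_done())"
```

```text
the job is handed in; nothing more can be done
None
```

I handed in the job with the leg at about 0.1925 m (target 0.190 ± 0.005), the lever shut, and leg and lever still gripped together at about 58 N; the hand-in gave no verdict, so I don't know how it was judged.

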